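# Open the water tank of the gummed-tape machine

### The arm

A 6-joint arm with a two-finger parallel gripper is mounted at the origin on the work surface. World frame = base frame: x ahead of the robot, y to its left, z up, the work surface at z = 0. Lengths are in mm, angles in rad, forces in N, time in s.
With the tool pointing down it reaches from about 300 to 775 mm from the base axis. Payload 14.6 kg.
Tool frame: the origin (TCP) lies midway between the tips of the shut fingers; the grasp point (between the pads) lies behind it (manip.grip_depth is the z of the grasp point in the tool frame, in mm); z points along the fingers, y is the line along which they close (so a half turn about z gives the same grasp; the last joint's range is limited). The gripper opens to 94 mm and grips with 3 to 60 N. Pads are 16 mm wide; open, the fingers measure 119 mm over their backs; the gripper's body (75 mm by 177 mm) begins 78 mm behind the grasp point.
Start: joints at [-1.338, 0.3, 1.521, -0, 1.321, -0.067], TCP at [162.424, -525.459, 205.446] pointing down, gripper open.
Joint ranges: [-3.03, 3.03], [-0.79, 2.21], [0.23, 2.52], [-1.04, 4.18], [0, 3.07], [-2.55, 2.55]. Speed limits (rad/s): [2.22, 2.22, 2.57, 3.14, 3.14, 3.14].

### API

Orientations are given as [roll, pitch, yaw] about the fixed x, y, z axes, in that order (R = Rz(yaw) Ry(pitch) Rx(roll)).
In Python, from cell import manip gives the robot as it stands.
- The arm moves only by the shell command python3 -m creep 'ROWS' [OPENING] [FORCE]. ROWS is a JSON list that holds a single list of rows (three levels of brackets), with 1 to 5 rows, each of 6 numbers: dx, dy, dz in mm, then a rotation vector rx, ry, rz in rad; each row is the pose to reach, as a shift and turn from the pose commanded when the command began, along the tool's axes at that moment; what a row does not reach only later rows make up. A row lasts 1/10 s, in which the tool goes at most 50 mm and 0.15 rad, less where a joint would pass 70% of its speed; a pose out of reach is approached as far as the arm can. OPENING is the finger opening in mm, set as the command begins (- or left out keeps the last). The fingers move at their own pace and stop on an object; FORCE is the grip in N (left out, the last holds). Time passes only in rows, so rows that do not move let the fingers close. It prints the time, the measured TCP pose, the force, the opening and the grip force at its end. Input that does not fit is refused with a message, and nothing moves.
- manip.read_state(): the state, without advancing time (a new reading comes with each control period).
- manip.camera(name): name is "scene" or "top"; returns (picture, depth): 420x560x3 uint8, red, green, blue; 420x560 float32, mm along the optical axis (not along the pixel's ray), 0 where there is no reading.
- manip.camera_info(name): a dict with "K" (3x3 intrinsics, pixels), "dist" ([k1, k2, p1, p2, k3] as OpenCV has them; the pictures are not rectified), "rvec" (rotation vector, rad) and "tvec" (3), from world to camera coordinates, as OpenCV has them. Camera axes: x right, y down, z forward; pixel columns grow to the right and rows downward; lengths in mm; the calibration is good to about 2 mm. A picture is of the moment at which its call begins. camera_info takes no time and is no camera call.
- manip.sign_off(): hands the job in; it is judged then, once.
The state is a dict: "clock": time; "joints": joint angles; "qd": joint speeds; "effort": joint torques, N m; "eef_pos": TCP position; "eef_rot": TCP orientation; "wrist_force": force on the tool from outside, world axes, zero at the start; "moment": the same for the moment, N m; "finger_gap": finger opening in mm; "finger_force": force on a finger pad.
Only numpy, scipy, OpenCV 4.12 (cv2) and the standard library are available. Lean on these libraries where they do the work, as an engineer would, in place of code of your own. Each camera call takes 0.05 s, during which the arm holds its last target. There are 200 camera calls.

### The job

The water tank of the tape machine on the packing bench is due for a refill: flip its tab right back, well past upright, so that it stays out of the way, then unscrew the cap beneath (anticlockwise) until its lugs come free, lift it out and set it down in the white parts tray - lowered in, not dropped. Feel your way with the cap: do not force it up while its lugs still hold, nor hard against its end stop, nor push it down hard. Leave everything else on the bench where it is.

Things in the scene. Friction and masses are not known exactly. Their poses are not given: they have to be found in the camera images.
- tank: Tape machine, fixed to the bench. Origin on the bench under the cap's axis, z up; -x is its front. White water tank (x -60 to 85, y -65 to 65 mm, top 95 mm up). The machine's grey tape housing (x -100 to 100, y 85 to 255, 110 mm high, a tape roll behind) stands on its +y side. Two posts (x 59 to 81, y +-16 to 28 mm, up to 168 mm) carry the tab's hinge.
- neck (a point): Middle of the mouth of the tank's round neck (51 mm across), 125 mm up. Inside is a two-start thread: turned anticlockwise from above (yaw grows) the cap climbs 3 mm in 1.3 rad. How far in it is screwed cannot be seen: its lugs come free after 0.35 to 1.5 rad of turning, in a window about 0.4 rad wide, at whose far end they meet a hard stop. Cap-to-tank forces above 25 N damage it.
- tab (a joint): Hinge of the white flip-top tab on the tank, rad: 0 = shut, lying level over the cap; it swings up and back about the tank's y axis to its stop at 2.3. Stiff enough (0.15 N m, about 1.4 N at the lip) to stay where it is left.
- tab_lip (a point): Middle of the tab's lip, a block 22 mm long, 18 mm wide (tank's y), 12 mm thick at the tab's free end; shut at x = -40 mm, 172 mm up in the tank's frame, 110 mm from the hinge line. Its sides can be pinched from above, fingers closing along the tank's y; it turns between the pads as the tab swings. Behind it the tab is a strap 30 mm wide, 4 mm thick, underside 170 mm up.
- tab_hinge (a point): Point on the tab's hinge line, at x = 70 mm, y = 0, 167 mm up in the tank's frame.
- cap: Loose grey screw cap, about 60 g, in the neck. Origin on its axis, at the underside of its disc (48 mm across, 8 mm thick), 1 to 6 mm above the neck's mouth while screwed in. A sprung seal presses it up with 3 to 4 N; when its lugs come free it springs up by about 2 mm and can be lifted straight out. It is about 1.5 mm loose sideways.
- cap_grip (a point): Point on the cap's axis, 29 mm above its origin, inside its grip bar: 44 mm long along the cap's x, 14 mm wide along its y, standing 8 to 35 mm above the origin. Grip it from above, across y.
- cap_plug (a point): Middle of the underside of the cap's plug (22 mm across, 18.5 mm below the cap's origin). The plug has two lugs along the cap's +-x, reaching 17.5 mm from the axis, 4 mm thick, centred 16 mm below the origin.
- tray: Low open white tray on the bench, fixed: 150 (x) x 170 (y) x 28 mm high, walls and floor 4 to 5 mm; origin under its middle. The cap stands on its plug there.
- labels: Bystander, loose: roll of labels lying flat on the tape housing, white ring, 80 mm across, 30 mm high. Origin at its underside.
- carton: Bystander, loose: small brown carton 100 x 70 x 45 mm. Origin at its underside.
- slimbox: Bystander, loose: slim white product box 55 x 160 x 22 mm. Origin at its underside.
- slimbox2: Bystander, loose: smaller white product box 50 x 90 x 22 mm lying on the carton. Origin at its underside.
- gluepot: Bystander, loose: white jar with a black lid, 56 mm across, 90 mm high. Origin at its underside.
- scanner: Bystander, loose: hand barcode scanner lying on the bench, about 155 x 50 x 35 mm. Origin at its underside.

How it is judged (in metres and radians):
On the way, in this order (a step that is already met when the one before it is completed fails the run):
1. the tab is flipped back (over 1.8 rad), the cap still in the neck (value of joint tab above 1.8 rad and z of cap in the frame of tank below 0.137 m), for 0.2 s.
2. the cap is unscrewed and lifted out of the neck (origin over 25 mm above the mouth) (z of cap in the frame of tank above 0.15 m), for 0.1 s.
3. the cap is lowered into the tray while still held (origin less than 45 mm above the tray's underside) (x of cap in the frame of tray between -0.068 and 0.068 m and y of cap in the frame of tray between -0.078 and 0.078 m and z of cap in the frame of tray below 0.045 m and contact force between the fingers and cap above 0.3 N), for 0.04 s.
At the end, for the whole second after the job is handed in: The cap lies at rest in the parts tray (its origin within 68 mm in x and 78 mm in y of the tray's middle and under 45 mm up), released, and the tab is still flipped back by more than 1.8 rad (x of cap in the frame of tray between -0.068 and 0.068 m and y of cap in the frame of tray between -0.078 and 0.078 m and z of cap in the frame of tray below 0.045 m and linear speed of cap below 0.02 m/s and value of joint tab above 1.8 rad); the robot touches nothing.
It fails at once if the cap is forced in the neck: cap and tank press on one another with more than 25 N (contact force between cap and tank above 25 N).
It fails at once if another thing on the bench is shifted by more than 30 mm (distance of any of labels, carton, slimbox, slimbox2, gluepot, scanner from where it was at the start of the episode above 0.03 m).
It also fails if it takes over 70 s, if anything falls off the work surface, if the arm or the gripper's body presses on something with over 40 N, if the wrist force passes 120 N, or if a joint passes its speed limit or range.

## Working session

There is one attempt and no reset: what is moved stays moved. The work goes in short steps, Python scripts to look and compute and a shell command to move; the robot and the scene stay as the last step left them, time stands still between calls to the robot, and variables do not carry over. Pictures are saved under pics/ and viewed, at most 10 in all, crops included, and the job is handed in when it is done.

```bash
ls; mkdir -p pics; python3 - <<'E'
from cell import manip
import cv2,numpy as np
for n in("scene","top"):
    p,d=manip.camera(n); cv2.imwrite(f"pics/{n}0.png",p[:,:,::-1]); np.save(f"pics/{n}0.npy",d)
    print(n,manip.camera_info(n))
print(manip.read_state(),manip.grip_depth)
E
```

```text
pics
scene {'K': array([[401.08016431,   0.        , 281.33055771],
       [  0.        , 401.08016431, 201.60034182],
       [  0.        ,   0.        ,   1.        ]]), 'dist': array([-0.04180176,  0.        ,  0.        ,  0.        ,  0.        ]), 'rvec': array([ 2.39802857,  0.85129485, -0.28117794]), 'tvec': array([-404.41401785, -225.63760745, 1510.8695935 ])}
top {'K': array([[452.61860404,   0.        , 289.97735296],
       [  0.        , 452.61860404, 218.22744333],
       [  0.        ,   0.        ,   1.        ]]), 'dist': array([-0.01720175,  0.        ,  0.        ,  0.        ,  0.        ]), 'rvec': array([ 2.13649227, -2.1940825 ,  0.1549997 ]), 'tvec': array([  -4.33431605,  558.05419148, 1346.83377524])}
{'clock': 0.1, 'joints': array([-1.33757382e+00,  3.00364783e-01,  1.52147282e+00,  4.94458987e-06,
        1.32071936e+00, -6.65966853e-02]), 'qd': array([ 5.47552984e-04, -1.77539528e-03, -1.86368300e-03, -7.37859450e-04,
        4.87572559e-04,  5.15981445e-05]), 'effort': array([ 7.27749193e-05, -5.32644689e+01, -3.53284478e+01,  7.08851824e-02,
        2.34431477e-02, -6.50048241e-05]), 'eef_pos': array([ 162.39008623, -525.24883324,  204.99044944]), 'eef_rot': array([-3.14063079e+00, -6.89519498e-05,  2.99817937e-01]), 'wrist_force': array([-0.04926695,  1.18214781,  0.50436336]), 'moment': array([-0.05022905,  0.00365025, -0.01941017]), 'finger_force': 0.0, 'finger_gap': 94.22715302378883} -18.8
```

View pics/top0.png

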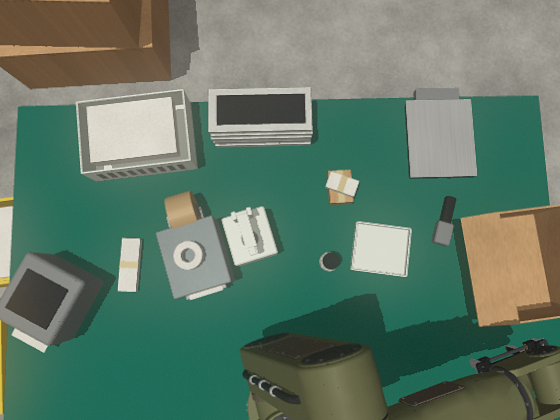

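View pics/scene0.png

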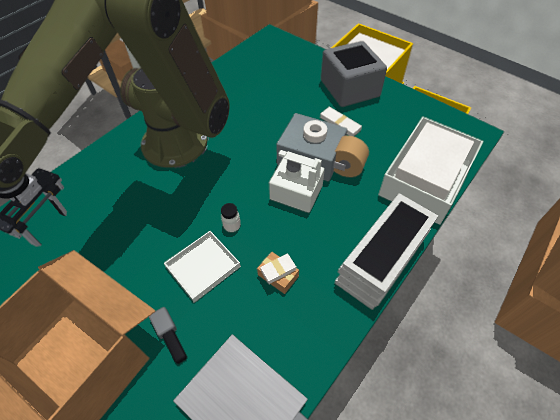

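Top: tank near (250,235), tape housing (195,257) on its left, tray (381,249), gluepot (330,261), labels (188,255). The robot is at the bottom of the picture. Next I measure from depth.

```bash
cat > h.py <<'E'
import numpy as np,cv2
from cell import manip
def cloud(n,d):
    i=manip.camera_info(n); h,w=d.shape
    uv=np.stack(np.meshgrid(np.arange(w),np.arange(h)),-1).reshape(-1,1,2).astype(np.float64)
    u=cv2.undistortPoints(uv,i["K"],i["dist"]).reshape(-1,2)
    P=np.c_[u,np.ones(len(u))]*d.reshape(-1,1)
    R=cv2.Rodrigues(i["rvec"])[0]
    W=(P-i["tvec"])@R; W[d.ravel()<=0]=np.nan
    return W.reshape(h,w,3)
def rect(W,m):
    p=W[m][:,:2].astype(np.float32); r=cv2.minAreaRect(p); return np.round(r[0],1),np.round(r[1],1),round(r[2],2),len(p)
E
python3 - <<'E'
from h import *
for n in("top","scene"):
    W=cloud(n,np.load(f"pics/{n}0.npy")); z=W[...,2]
    m0=np.zeros(z.shape,bool)
    if n=="top": t=(160,140,260,300); tr=(345,215,418,282)
    else: t=(262,105,375,220); tr=(160,228,245,303)
    def box(b):
        m=m0.copy(); m[b[1]:b[3],b[0]:b[2]]=1; return m
    T=box(t)
    if n=='top': T=box((160,200,285,300))
    print(n,np.nanmedian(z[300:330,100:200]) if n=="top" else np.nanmedian(z[330:350,190:210]))
    for a,b in((90,100),(104,116),(132,150),(160,166),(166,185)):
        m=T&(z>a)&(z<b)
        if m.sum()>5: print(a,b,rect(W,m), np.round(W[m].mean(0),1))
    m=box(tr)&(z>15)&(z<34); print("tray",rect(W,m))
p=cv2.imread("pics/top0.png")[195:275,210:290]; q=cv2.imread("pics/scene0.png")[130:220,255:345]
cv2.imwrite("pics/c.png",np.hstack([cv2.resize(p,(400,400),interpolation=2),cv2.resize(q,(400,400),interpolation=2)]))
E
```

```text
top -0.20073567564148165
90 100 (array([469.2, 148.3]), array([247.2, 274.2]), 87.85, 1468) [496.9 103.2  94.7]
104 116 (array([494.2, 219.2]), array([283.5, 278. ]), 12.87, 3609) [446.3 258.6 109.8]
132 150 (array([497.6, 191.5]), array([229.5, 186.5]), 85.94, 570) [454.9 251.6 139.1]
160 166 (array([558.2, 118.6]), array([21.7, 53.3]), 17.43, 22) [557.9 119.  164. ]
166 185 (array([506.3, 104.5]), array([128.9,  55. ]), 15.88, 519) [512.2 106.4 173.8]
tray (array([ 457.7, -294.6]), array([171.2, 150.5]), 80.99, 363)
scene 0.4685056964306178
90 100 (array([502.5, 193.6]), array([356.1, 228.8]), 76.82, 1032) [516.1 109.   95. ]
104 116 (array([501.5, 219.6]), array([284.3, 287. ]), 16.38, 1899) [466.4 248.3 110.2]
132 150 (array([490. , 194.4]), array([103.9, 248.4]), 19.48, 432) [473.1 212.2 139.3]
160 166 (array([540.2, 118.8]), array([56.9, 73.3]), 86.15, 25) [552.5 104.4 163.8]
166 185 (array([508.1, 102.1]), array([127.8,  53.4]), 15.65, 344) [513.5 103.4 173.8]
tray (array([ 463. , -263.3]), array([239.9, 155.1]), 81.1, 543)
```

View pics/c.png

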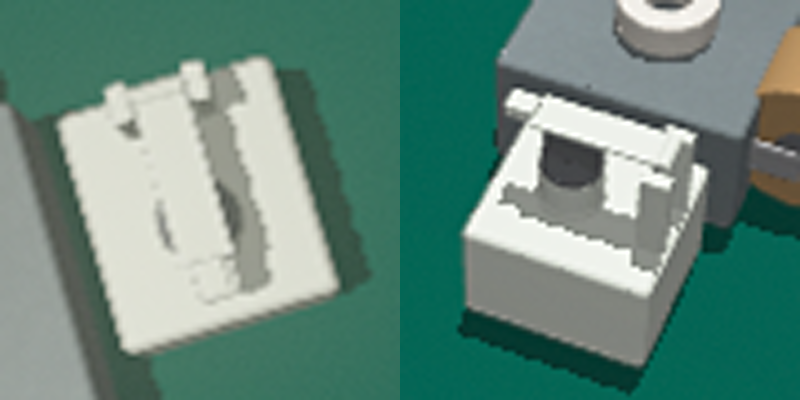

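The crop shows the tab with its lip at the front (about (215,280) in the left crop) and posts at the back, so tank yaw is about +0.275. I refine this now.

```bash
python3 - <<'E'
from h import *
for n in("top","scene"):
    W=cloud(n,np.load(f"pics/{n}0.npy")).reshape(-1,3); W=W[~np.isnan(W[:,0])]
    for yaw in(.265,.275,.285):
        c,s=np.cos(yaw),np.sin(yaw); L=W.copy(); L[:,:2]=(W[:,:2]-[493.6,99.5])@np.array([[c,-s],[s,c]])
        z=L[:,2]; x,y=L[:,0],L[:,1]
        def f(nm,m):
            print(n,yaw,nm,m.sum(),np.round(np.percentile(x[m],[1,50,99]),1),np.round(np.percentile(y[m],[1,50,99]),1),round(np.median(z[m]),1) )
        near=(abs(x)<110)&(abs(y)<80)
        if yaw==.275: f("tanktop",near&(z>91)&(z<98)); f("posts",near&(z>160)&(x>55)); f("strap",near&(z>168)&(x>-28)&(x<50)); f("lip",near&(z>168)&(x<-32)); f("cap",near&(z>126)&(z<165)&(abs(x)<30))
        m=near&(z>168)&(x>-25)&(x<50); print(" slope",np.polyfit(x[m],y[m],1))
W=cloud("top",np.load("pics/top0.npy"))
m=np.zeros(W.shape[:2],bool); m[215:282,345:418]=1; print("trayrect",rect(W,m&(W[...,2]>24)&(W[...,2]<31)))
for nm,b in dict(glue=(315,245,345,275),carton=(322,165,362,207)).items():
    m[:]=0; m[b[1]:b[3],b[0]:b[2]]=1; print(nm,rect(W,m&(W[...,2]>15)))
E
```

```text
slope [0.00734687 1.71184425]
top 0.275 tanktop 1205 [-60.7   2.2  78.8] [-61.8 -13.1  62.2] 94.6
top 0.275 posts 148 [55.8 65.5 77.8] [-25.9   0.7  28.6] 170.8
top 0.275 strap 310 [-26.9  10.8  49.3] [-13.    1.7  16.3] 173.9
top 0.275 lip 49 [-50.9 -41.8 -32.1] [-7.   1.6 10.3] 178.0
top 0.275 cap 56 [-18.9  -3.1  14.1] [-22.1 -14.   24.6] 135.4
 slope [-1.05945653e-03  1.69212379e+00]
 slope [-0.01102781  1.71165169]
 slope [ 0.02105369 -0.90153972]
scene 0.275 tanktop 732 [-59.1  18.1  82.1] [-64.7 -29.2  55.2] 94.8
scene 0.275 posts 106 [55.5 67.1 78.9] [-28.2  -7.2  27.6] 170.7
scene 0.275 strap 197 [-27.2  11.9  49.3] [-16.   -0.7  14.9] 174.1
scene 0.275 lip 35 [-49.2 -41.2 -32.6] [-10.5  -4.5   9.2] 177.0
scene 0.275 cap 146 [-23.   -0.4  20.4] [-24.   -8.2   5.1] 137.3
 slope [ 0.01279852 -0.92487506]
 slope [-0.00133724 -0.79767796]
trayrect (array([ 457.6, -294.7]), array([170.9, 150.4]), 80.9, 226)
glue (array([ 424.1, -128.6]), array([51.4, 53.9]), 86.96, 297)
carton (array([ 651.8, -177.4]), array([101.9, 101.2]), 0.67, 884)
```

```bash
python3 -m creep '[[[30, -33, -20, 0, 0, 0], [60, -66, -40, 0, 0, 0], [92, -100, -55, 0, 0, 0], [123, -133, -55, 0, 0, 0], [153, -167, -55, 0, 0, 0]]]' 50
python3 -m creep '[[[30, -33, 0, 0, 0, 0], [61, -66, 0, 0, 0, 0], [92, -100, 0, 0, 0, 0.01], [123, -133, 0, 0, 0, 0.02], [153, -167, 0, 0, 0, 0.023]]]'
python3 -m creep '[[[35, -33, 0, 0, 0, 0], [70, -66, 0, 0, 0, 0], [105, -100, 0, 0, 0, 0], [135, -133, 0, 0, 0, 0], [154, -167, 0, 0, 0, 0]]]'
python3 -m creep '[[[0, 0, 0, 0, 0, 0], [0, 0, 0, 0, 0, 0]]]'
cat > lip.py <<'E'
from h import *
s=manip.read_state(); o=np.array([492.5,99.7]); y=.277
R=np.array([[np.cos(y),-np.sin(y)],[np.sin(y),np.cos(y)]])
print("tankframe",np.round(R.T@(s["eef_pos"][:2]-o),1),np.round(s["eef_pos"],1),"rot-yaw",np.round(s["eef_rot"]-[0,0,y],3),"F",np.round(R.T@s["wrist_force"][:2],1),np.round(s["wrist_force"][2],1),"M",np.round(s["moment"],2),"gap",round(s["finger_gap"],1),round(s["finger_force"],1),"q",np.round(s["joints"],2),s["clock"])
E
python3 lip.py
```

```text
clock: 0.6
eef_pos: [259.7, -319.1, 260.6]
eef_rot: [3.141, -0.0, 0.299]
wrist_force: [1.2, -0.5, 0.8]
finger_gap: 57.6
finger_force: 0.0
clock: 1.1
eef_pos: [356.4, -114.2, 260.5]
eef_rot: [3.141, -0.0, 0.276]
wrist_force: [0.3, 0.1, 0.2]
finger_gap: 49.8
finger_force: 0.0
clock: 1.6
eef_pos: [459.3, 88.8, 259.9]
eef_rot: [-3.141, 0.001, 0.277]
wrist_force: [-0.5, -0.8, 0.3]
finger_gap: 49.9
finger_force: 0.0
clock: 1.8
eef_pos: [458.4, 87.1, 260.0]
eef_rot: [3.142, 0.001, 0.279]
wrist_force: [0.5, 0.8, 0.4]
finger_gap: 50.2
finger_force: 0.0
tankframe [-36.2  -2.8] [458.4  87.1 260. ] rot-yaw [3.142e+00 1.000e-03 2.000e-03] F [0.7 0.7] 0.4 M [-0.06 -0.03 -0.04] gap 50.2 0.0 q [ 0.11  0.07  1.66 -0.    1.41  1.4 ] 1.8
```

```bash
python3 -m creep '[[[-5, -3, 30, 0, 0, 0], [-5, -3, 60, 0, 0, 0], [-5, -3, 80, 0, 0, 0], [-5, -3, 90, 0, 0, 0], [-5, -3, 94, 0, 0, 0]]]' 40 20; python3 lip.py
python3 -m creep '[[[0, 0, 0, 0, 0, 0], [0, 0, 0, 0, 0, 0], [0, 0, 0, 0, 0, 0], [0, 0, 0, 0, 0, 0], [0, 0, 0, 0, 0, 0]]]' 8 20; python3 lip.py
python3 - <<'E'
from h import *
p,d=manip.camera("scene");q,_=manip.camera("top")
cv2.imwrite("pics/l1.png",np.hstack([cv2.resize(p[80:220,240:380,::-1],(400,400)),cv2.resize(q[180:300,180:300,::-1],(400,400))]))
E
```

```text
clock: 2.3
eef_pos: [452.8, 87.4, 166.1]
eef_rot: [-3.142, 0.001, 0.276]
wrist_force: [-0.3, -0.4, -0.1]
finger_gap: 39.9
finger_force: 0.0
tankframe [-41.5  -0.9] [452.8  87.4 166.1] rot-yaw [-3.142e+00  1.000e-03 -1.000e-03] F [-0.4 -0.3] -0.1 M [-0.01 -0.03 -0.01] gap 39.9 0.0 q [ 0.11  0.14  1.81 -0.    1.19  1.41] 2.3
clock: 2.8
eef_pos: [453.2, 88.7, 167.1]
eef_rot: [-3.141, -0.001, 0.277]
wrist_force: [-1.7, 4.3, 4.5]
finger_gap: 17.3
finger_force: 20.0
tankframe [-40.8   0.2] [453.2  88.7 167.1] rot-yaw [-3.141e+00 -1.000e-03 -0.000e+00] F [-0.4  4.6] 4.5 M [ 0.89  0.39 -0.05] gap 17.3 20.0 q [0.11 0.14 1.81 0.   1.19 1.41] 2.8
```

View pics/l1.png

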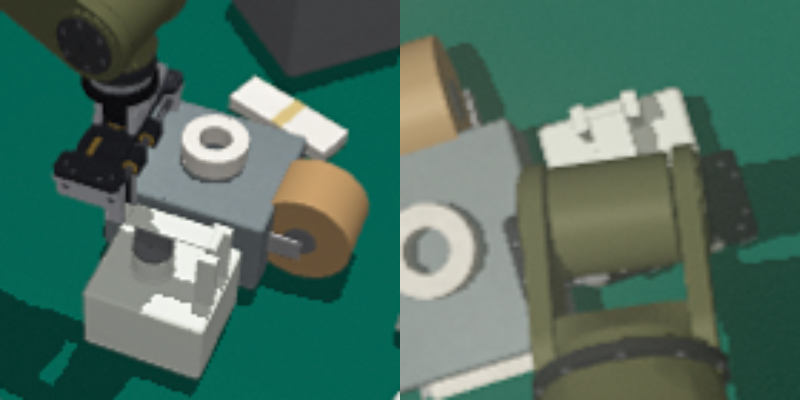

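The scene crop shows the fingers pinching the lip at (130,210), with a gap of 17.3. Now I swing the tab along the arc.

```bash
python3 -m creep '[[[1, -1, -11, 0, 0, 0], [3, -1, -22, 0, 0, 0], [6.5, -1, -32, 0, 0, 0], [10.5, -1, -42.5, 0, 0, 0], [16, -1, -52, 0, 0, 0]]]' - 14; python3 lip.py
python3 -m creep '[[[6, 0, -9, 0, 0, 0], [13, 0, -17.5, 0, 0, 0], [21, 0, -25, 0, 0, 0], [29.5, 0, -32, 0, 0, 0], [38.7, 0, -38.3, 0, 0, 0]]]'; python3 lip.py
```

```text
clock: 3.4
eef_pos: [468.5, 93.5, 219.5]
eef_rot: [3.141, 0.0, 0.277]
wrist_force: [0.5, -1.4, -3.5]
finger_gap: 18.1
finger_force: 14.0
tankframe [-24.8   0.6] [468.5  93.5 219.5] rot-yaw [ 3.141  0.    -0.   ] F [ 0.1 -1.4] -3.5 M [-0.45  0.1  -0.01] gap 18.1 14.0 q [ 0.12  0.13  1.7  -0.    1.32  1.41] 3.4
clock: 3.9
eef_pos: [506.0, 104.1, 257.4]
eef_rot: [3.141, 0.0, 0.277]
wrist_force: [0.4, -2.9, -4.3]
finger_gap: 17.8
finger_force: 14.0
tankframe [14.2  0.5] [506.  104.1 257.4] rot-yaw [ 3.141  0.    -0.   ] F [-0.4 -2.9] -4.3 M [-0.67 -0.11 -0.01] gap 17.8 14.0 q [ 0.13  0.19  1.54 -0.    1.42  1.43] 3.9
```

```bash
python3 -m creep '[[[10, 0, -5, 0, 0, 0], [20, 0, -9, 0, 0, 0], [30.6, 0, -12, 0, 0, 0], [41.5, 0, -14, 0, 0, 0], [52.5, 0, -14.8, 0, 0, 0]]]'; python3 lip.py
python3 -m creep '[[[11, 0, 0.3, 0, 0, 0], [22, 0, 1.6, 0, 0, 0], [32.6, 0, 4, 0, 0, 0], [43, 0, 7.6, 0, 0, 0], [53, 0, 12, 0, 0, 0]]]'; python3 lip.py
python3 -m creep '[[[5, 0, 2.7, 0, 0, 0], [9.5, 0, 5.5, 0, 0, 0], [14, 0, 8.5, 0, 0, 0], [18.4, 0, 12, 0, 0, 0], [21.8, 0, 14.7, 0, 0, 0]]]'; python3 lip.py
```

```text
clock: 4.4
eef_pos: [556.7, 118.4, 272.7]
eef_rot: [3.141, -0.001, 0.277]
wrist_force: [-2.2, -4.5, 3.2]
finger_gap: 17.7
finger_force: 14.0
tankframe [66.9  0.4] [556.7 118.4 272.7] rot-yaw [ 3.141e+00 -1.000e-03 -0.000e+00] F [-3.4 -3.7] 3.2 M [-0.89  0.41  0.  ] gap 17.7 14.0 q [ 0.15  0.3   1.36 -0.    1.48  1.44] 4.4
clock: 4.9
eef_pos: [608.6, 133.1, 261.8]
eef_rot: [3.141, -0.005, 0.277]
wrist_force: [3.5, -2.5, 10.1]
finger_gap: 16.5
finger_force: 14.0
tankframe [120.8   0.3] [608.6 133.1 261.8] rot-yaw [ 3.141 -0.005 -0.   ] F [ 2.6 -3.4] 10.1 M [-0.61 -0.59  0.04] gap 16.5 14.0 q [ 0.16  0.43  1.21 -0.    1.49  1.45] 4.9
clock: 5.4
eef_pos: [629.8, 139.0, 247.3]
eef_rot: [3.14, -0.006, 0.277]
wrist_force: [6.3, -3.4, 9.4]
finger_gap: 17.3
finger_force: 14.0
tankframe [142.8   0.2] [629.8 139.  247.3] rot-yaw [ 3.14  -0.006 -0.   ] F [ 5.1 -5. ] 9.4 M [-0.49 -1.01  0.04] gap 17.3 14.0 q [ 0.16  0.49  1.16 -0.    1.48  1.45] 5.4
```

```bash
python3 -m creep '[[[0, 0, 0, 0, 0, 0], [0, 0, 0, 0, 0, 0], [0, 0, -10, 0, 0, 0], [0, 0, -40, 0, 0, 0], [0, 0, -70, 0, 0, 0]]]' 40
python3 -m creep '[[[-25, 35, 0, 0, 0, 0], [-50, 75, 0, 0, 0, 0], [-75, 115, 0, 0, 0, 0], [-100, 155, 0, 0, 0, 0], [-130, 195, 0, 0, 0, 0]]]' 50
python3 -m creep '[[[-10, 35, 0, 0, 0, 0], [-20, 70, 0, 0, 0, 0], [-30, 100, 0, 0, 0, 0], [-40, 120, 0, 0, 0, 0], [-40, 120, 0, 0, 0, 0]]]'
python3 - <<'E'
from h import *
p,d=manip.camera("scene");q,e=manip.camera("top")
np.save("pics/s2.npy",d);np.save("pics/t2.npy",e)
cv2.imwrite("pics/s2.png",p[...,::-1]);cv2.imwrite("pics/t2.png",q[...,::-1])
cv2.imwrite("pics/l2.png",np.hstack([cv2.resize(p[90:210,250:370,::-1],(400,400)),cv2.resize(q[195:275,210:290,::-1],(400,400))]))
o=np.array([492.5,99.7]); y=.277
R=np.array([[np.cos(y),-np.sin(y)],[np.sin(y),np.cos(y)]])
for n,D,I in(("scene",d,p),("top",e,q)):
    W=cloud(n,D).reshape(-1,3); I=I.reshape(-1,3).astype(int); L=W.copy(); L[:,:2]=(W[:,:2]-o)@R
    x,yy,z=L.T
    m=(abs(x)<35)&(abs(yy)<35)&(z>152)&(z<175); print(n,"bar",np.round(L[m].mean(0),1),cv2.minAreaRect(L[m][:,:2].astype(np.float32)),m.sum(),np.percentile(z[m],[5,50,95]))
    m=(abs(x)<35)&(abs(yy)<35)&(z>128)&(z<142);print("disc",m.sum(),np.round(np.percentile(L[m],[2,50,98],axis=0),1))
    m=(x>60)&(x<200)&(abs(yy)<14)&(z>185)&(z<300); 
    if m.sum()>5: print("tab",m.sum(),np.polyfit(z[m],x[m],1),np.round(np.percentile(L[m],[2,98],axis=0),0))
E
python3 lip.py
```

```text
clock: 5.9
eef_pos: [627.5, 139.1, 316.3]
eef_rot: [-3.141, 0.001, 0.277]
wrist_force: [1.1, 0.2, 0.9]
finger_gap: 39.9
finger_force: 0.0
clock: 6.4
eef_pos: [555.3, -85.5, 315.7]
eef_rot: [3.141, -0.001, 0.277]
wrist_force: [1.1, -0.4, -0.2]
finger_gap: 50.0
finger_force: 0.0
clock: 6.9
eef_pos: [549.8, -212.6, 315.3]
eef_rot: [3.142, 0.0, 0.274]
wrist_force: [0.0, 0.4, -0.4]
finger_gap: 50.1
finger_force: 0.0
scene bar [ -0.2  -3.2 160.4] ((0.23300743103027344, -1.2255773544311523), (17.86139488220215, 43.11933898925781), 82.22941589355469) 75 [153.49908275 161.31583132 165.00597982]
disc 83 [[-22.3 -24.  129.3]
 [ -0.4 -12.3 135.4]
 [ 21.5   0.7 140.3]]
tab 113 [  0.6117727  -29.37171617] [[ 85. -14. 186.]
 [138.  12. 267.]]
top bar [ -1.    0.8 162.1] ((-0.8444404602050781, 1.1451101303100586), (13.662775039672852, 43.202308654785156), 82.58203887939453) 82 [158.25938966 162.19746814 166.28632369]
disc 138 [[-22.9 -20.8 130.7]
 [ -2.6  -5.7 135. ]
 [ 17.5  22.9 140.1]]
tab 250 [  0.58087593 -23.20021935] [[ 84. -13. 187.]
 [136.  13. 269.]]
tankframe [ -29.1 -314. ] [ 550.4 -210.2  315.4] rot-yaw [-3.142e+00 -0.000e+00 -1.000e-03] F [0.2 0.2] -0.5 M [-0.02  0.01  0.01] gap 50.2 0.0 q [-0.43  0.34  1.22  0.    1.58  0.87] 7.0
```

View pics/l2.png

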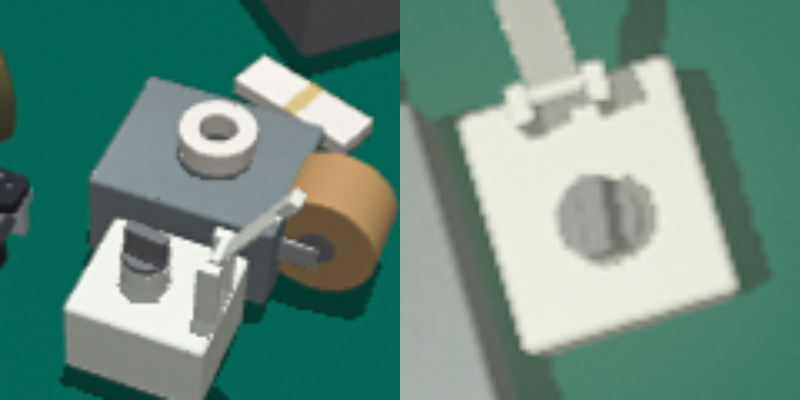

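The tab stands back at about 2.1 rad (lip at (300,198) in the left crop). The cap's bar is seen from above at (605,220) in the right crop, 7.5° clockwise of the tank's x.

```bash
python3 -m creep '[[[6, -45, 0, 0, 0, 0], [12, -90, 0, 0, 0, 0], [18, -135, 0, 0, 0, 0.04], [24, -180, 0, 0, 0, 0.08], [29, -225, 0, 0, 0, 0.13]]]' 45
python3 -m creep '[[[-3, -30, 10, 0, 0, 0], [-6, -60, 40, 0, 0, 0], [-11.5, -88, 80, 0, 0, 0], [-11.5, -88, 110, 0, 0, 0], [-11.5, -88, 120, 0, 0, 0]]]' 
python3 -m creep '[[[0, 0, 0, 0, 0, 0]]]'
python3 lip.py
```

```text
clock: 7.5
eef_pos: [515.9, 16.9, 315.5]
eef_rot: [-3.141, -0.001, 0.147]
wrist_force: [0.9, 0.2, 0.8]
finger_gap: 45.0
finger_force: 0.0
clock: 8.0
eef_pos: [491.0, 100.8, 192.8]
eef_rot: [-3.141, 0.003, 0.15]
wrist_force: [0.4, -0.1, 0.9]
finger_gap: 44.8
finger_force: 0.0
clock: 8.1
eef_pos: [492.2, 99.7, 194.7]
eef_rot: [-3.141, 0.001, 0.148]
wrist_force: [-0.3, -0.0, 0.9]
finger_gap: 45.1
finger_force: 0.0
tankframe [-0.3  0.1] [492.2  99.7 194.7] rot-yaw [-3.141e+00  1.000e-03 -1.290e-01] F [-0.3  0.1] 0.9 M [0.03 0.01 0.  ] gap 45.1 0.0 q [0.13 0.2  1.67 0.   1.27 1.55] 8.1
```

```bash
python3 -m creep '[[[0, 0, 25, 0, 0, 0], [0, 0, 45, 0, 0, 0], [0, 0, 51, 0, 0, 0], [0, 0, 54, 0, 0, 0], [0, 0, 55, 0, 0, 0]]]' ; python3 lip.py
python3 -m creep '[[[0, 0, 0, 0, 0, 0], [0, 0, 0, 0, 0, 0], [0, 0, 0, 0, 0, 0], [0, 0, 0, 0, 0, 0], [0, 0, 0, 0, 0, 0]]]' 5 5; python3 lip.py
```

```text
clock: 8.6
eef_pos: [493.2, 99.2, 141.1]
eef_rot: [3.142, -0.002, 0.147]
wrist_force: [-0.0, 0.7, -0.9]
finger_gap: 45.0
finger_force: 0.0
tankframe [ 0.5 -0.7] [493.2  99.2 141.1] rot-yaw [ 3.142e+00 -2.000e-03 -1.300e-01] F [0.2 0.7] -0.9 M [-0.04 -0.02 -0.01] gap 45.0 0.0 q [0.13 0.26 1.73 0.   1.15 1.55] 8.6
clock: 9.1
eef_pos: [492.6, 99.4, 140.0]
eef_rot: [-3.141, -0.0, 0.147]
wrist_force: [-0.0, 2.1, 1.1]
finger_gap: 13.8
finger_force: 5.0
tankframe [ 0.  -0.3] [492.6  99.4 140. ] rot-yaw [-3.141 -0.    -0.13 ] F [0.6 2. ] 1.1 M [0.37 0.08 0.03] gap 13.8 5.0 q [0.13 0.26 1.73 0.   1.15 1.55] 9.1
```

```bash
python3 -m creep '[[[0, -0.3, 0, 0, 0, 0], [0, -0.3, 0, 0, 0, 0], [0, -0.3, -0.1, 0, 0, -0.05], [0, -0.3, -0.2, 0, 0, -0.1], [0, -0.3, -0.35, 0, 0, -0.15]]]' - 20; python3 lip.py
python3 -m creep '[[[0, 0, -0.1, 0, 0, -0.05], [0, 0, -0.2, 0, 0, -0.1], [0, 0, -0.35, 0, 0, -0.15]]]'; python3 lip.py
```

```text
clock: 9.6
eef_pos: [492.5, 99.5, 140.3]
eef_rot: [3.142, -0.0, 0.299]
wrist_force: [-0.0, -0.1, 1.7]
finger_gap: 13.8
finger_force: 20.0
tankframe [-0.  -0.2] [492.5  99.5 140.3] rot-yaw [ 3.142 -0.     0.022] F [-0.1 -0.1] 1.7 M [-0.09  0.07 -0.04] gap 13.8 20.0 q [0.13 0.26 1.73 0.   1.15 1.4 ] 9.6
clock: 9.9
eef_pos: [492.5, 99.5, 140.6]
eef_rot: [3.141, -0.0, 0.449]
wrist_force: [0.9, -0.5, 1.0]
finger_gap: 14.0
finger_force: 20.0
tankframe [-0.  -0.2] [492.5  99.5 140.6] rot-yaw [ 3.141 -0.     0.172] F [ 0.7 -0.7] 1.0 M [-0.13 -0.03 -0.03] gap 14.0 20.0 q [ 0.13  0.26  1.73 -0.    1.15  1.25] 9.9
```

```bash
for i in 1; do python3 -m creep '[[[0, 0, -0.12, 0, 0, -0.05], [0, 0, -0.23, 0, 0, -0.1], [0, 0, -0.23, 0, 0, -0.1]]]' >/dev/null; python3 lip.py; done
python3 -m creep '[[[0, 0, -0.12, 0, 0, -0.05], [0, 0, -0.23, 0, 0, -0.1], [0, 0, -0.23, 0, 0, -0.1]]]' >/dev/null; python3 lip.py
python3 -m creep '[[[0, 0, -0.12, 0, 0, -0.05], [0, 0, -0.23, 0, 0, -0.1], [0, 0, -0.23, 0, 0, -0.1]]]' >/dev/null; python3 lip.py
```

```text
tankframe [-0.  -0.2] [492.6  99.5 140.9] rot-yaw [ 3.141 -0.     0.271] F [ 0.7 -0.5] 1.5 M [-0.09 -0.02  0.03] gap 14.0 20.0 q [ 0.13  0.26  1.73 -0.    1.15  1.15] 10.2
tankframe [-0.  -0.2] [492.5  99.5 141.1] rot-yaw [ 3.142 -0.     0.369] F [-0.4  0. ] 1.1 M [-0.08 -0.05  0.02] gap 14.1 20.0 q [ 0.13  0.26  1.73 -0.    1.15  1.05] 10.5
tankframe [-0.  -0.2] [492.5  99.5 141.2] rot-yaw [ 3.142 -0.     0.468] F [-0.1 -0.2] 1.5 M [-0.16 -0.07  0.06] gap 13.7 20.0 q [ 0.13  0.26  1.73 -0.    1.15  0.95] 10.8
```

```bash
python3 -m creep '[[[0, 0, -0.3, 0, 0, 0], [0, 0, -0.6, 0, 0, 0], [0, 0, -0.6, 0, 0, 0]]]' >/dev/null; python3 lip.py
```

```text
tankframe [-0.1 -0.2] [492.4  99.5 141.6] rot-yaw [-3.141  0.     0.469] F [ 2.5 -1.2] -4.2 M [-0.07 -0.57  0.  ] gap 14.0 20.0 q [0.13 0.26 1.73 0.   1.15 0.95] 11.1
```

```bash
python3 -m creep '[[[0, 0, -0.1, 0, 0, -0.05], [0, 0, -0.2, 0, 0, -0.1], [0, 0, -0.2, 0, 0, -0.1]]]' >/dev/null; python3 lip.py
python3 -m creep '[[[0, 0, -0.1, 0, 0, -0.05], [0, 0, -0.2, 0, 0, -0.1], [0, 0, -0.2, 0, 0, -0.1]]]' >/dev/null; python3 lip.py
```

```text
tankframe [-0.3 -0.1] [492.3  99.5 141.8] rot-yaw [-3.141e+00  1.000e-03  5.700e-01] F [0.6 0.1] -2.6 M [-0.06 -0.06  0.04] gap 14.1 20.0 q [0.13 0.26 1.73 0.   1.15 0.85] 11.4
tankframe [-0.3  0. ] [492.2  99.6 142.1] rot-yaw [-3.141  0.     0.669] F [-0.6  0.5] -2.3 M [0.05 0.21 0.06] gap 13.9 20.0 q [0.13 0.26 1.73 0.   1.15 0.75] 11.7
```

```bash
python3 -m creep '[[[0, 0, -0.15, 0, 0, -0.05], [0, 0, -0.25, 0, 0, -0.1], [0, 0, -0.25, 0, 0, -0.1]]]' >/dev/null; python3 lip.py
python3 -m creep '[[[0, 0, -0.15, 0, 0, -0.05], [0, 0, -0.25, 0, 0, -0.1], [0, 0, -0.25, 0, 0, -0.1]]]' >/dev/null; python3 lip.py
```

```text
tankframe [-0.4  0.1] [492.1  99.7 142.3] rot-yaw [-3.141  0.     0.768] F [-1.6  1.7] -2.1 M [ 0.36  0.42 -0.01] gap 13.8 20.0 q [0.13 0.26 1.73 0.   1.16 0.65] 12.0
tankframe [-0.4  0.1] [492.1  99.7 142.6] rot-yaw [-3.14   0.     0.868] F [-2.3  2.9] -0.9 M [ 0.49  0.73 -0.04] gap 13.9 20.0 q [0.13 0.26 1.73 0.   1.16 0.55] 12.3
```

```bash
python3 -m creep '[[[0, -0.4, 0, 0, 0, 0], [0, -0.4, -0.2, 0, 0, 0], [0, -0.4, -0.4, 0, 0, 0], [0, -0.4, -0.4, 0, 0, 0]]]' >/dev/null; python3 lip.py
```

```text
tankframe [-0.5  0.2] [492.   99.7 143. ] rot-yaw [-3.141  0.     0.869] F [-0.5  3.6] -4.3 M [ 0.59  0.42 -0.  ] gap 13.8 20.0 q [0.13 0.26 1.73 0.   1.16 0.55] 12.7
```

Still held; keep turning.

```bash
python3 -m creep '[[[0, -0.2, -0.15, 0, 0, -0.05], [0.2, -0.2, -0.2, 0, 0, -0.1], [0.2, -0.2, -0.2, 0, 0, -0.1]]]' >/dev/null; python3 lip.py
python3 -m creep '[[[0, -0.2, -0.1, 0, 0, -0.05], [0.2, -0.2, -0.2, 0, 0, -0.1], [0.2, -0.2, -0.2, 0, 0, -0.1]]]' >/dev/null; python3 lip.py
```

```text
tankframe [-0.4  0.3] [492.1  99.9 143.6] rot-yaw [ 3.141 -0.     0.97 ] F [-1.9  2. ] 1.1 M [ 0.34  0.63 -0.  ] gap 14.2 20.0 q [ 0.13  0.26  1.73 -0.    1.16  0.45] 13.0
tankframe [-0.3  0.5] [492.1 100.1 143.9] rot-yaw [ 3.141 -0.     1.069] F [-2.7  1.6] 3.1 M [ 0.12  0.61 -0.05] gap 14.0 20.0 q [ 0.13  0.26  1.73 -0.    1.16  0.35] 13.3
```

Fz has flipped to +3 N, so the lugs appear free. I test with a small lift.

```bash
python3 -m creep '[[[0, 0, -0.4, 0, 0, 0], [0, 0, -0.8, 0, 0, 0], [0, 0, -0.8, 0, 0, 0]]]' >/dev/null; python3 lip.py
```

```text
tankframe [-0.4  0.5] [492.  100.1 144.4] rot-yaw [3.141 0.    1.069] F [-1.2  1. ] -0.2 M [ 0.12  0.22 -0.07] gap 13.7 20.0 q [ 0.13  0.26  1.73 -0.    1.16  0.35] 13.6
```

```bash
python3 -m creep '[[[0, 0, -0.4, 0, 0, 0], [0, 0, -0.8, 0, 0, 0], [0, 0, -0.8, 0, 0, 0]]]' >/dev/null; python3 lip.py
```

```text
tankframe [-0.4  0.6] [492.  100.1 145.2] rot-yaw [3.141 0.    1.07 ] F [-0.9  0.3] -1.1 M [-0.02  0.06 -0.01] gap 13.5 20.0 q [ 0.13  0.25  1.73 -0.    1.16  0.35] 13.9
```

```bash
python3 -m creep '[[[0, 0, -0.8, 0, 0, 0], [0, 0, -1.6, 0, 0, 0], [0, 0, -2.4, 0, 0, 0]]]' >/dev/null; python3 lip.py
python3 -m creep '[[[0, 0, -2, 0, 0, 0], [0, 0, -4, 0, 0, 0], [0, 0, -6, 0, 0, 0], [0, 0, -8, 0, 0, 0], [0, 0, -10, 0, 0, 0]]]' >/dev/null; python3 lip.py
```

```text
tankframe [-0.4  0.6] [491.9 100.2 147.6] rot-yaw [ 3.142 -0.     1.07 ] F [ 0.3 -0.2] -1.2 M [-0.01  0.03 -0.01] gap 13.7 20.0 q [ 0.13  0.25  1.72 -0.    1.17  0.35] 14.2
tankframe [-0.4  0.6] [491.9 100.2 157.8] rot-yaw [ 3.141 -0.     1.07 ] F [0.3 1.7] -0.9 M [-0.01 -0.03 -0.02] gap 14.0 20.0 q [ 0.13  0.24  1.71 -0.    1.19  0.35] 14.7
```

```bash
python3 -m creep '[[[0, 0, -15, 0, 0, 0], [0, 0, -35, 0, 0, 0], [0, 0, -55, 0, 0, 0], [0, 0, -75, 0, 0, 0], [0, 0, -90, 0, 0, 0]]]' >/dev/null; python3 lip.py
python3 -m creep '[[[-30, 4, 0, 0, 0, 0], [-70, 10, 0, 0, 0, 0], [-110, 15, 0, 0, 0, 0], [-150, 20, 0, 0, 0, 0], [-190, 26, 0, 0, 0, 0]]]' >/dev/null
python3 -m creep '[[[-45, 6, 0, 0, 0, 0], [-90, 12, 0, 0, 0, 0], [-135, 18, 0, 0, 0, 0], [-175, 24, 0, 0, 0, 0], [-202, 28, 0, 0, 0, 0]]]' >/dev/null
python3 -m creep '[[[0, 0, 0, 0, 0, 0], [0, 0, 0, 0, 0, 0]]]' >/dev/null;python3 lip.py
python3 - <<'E'
from h import *
p,d=manip.camera("scene");q,_=manip.camera("top")
cv2.imwrite("pics/l3.png",np.hstack([cv2.resize(p[150:310,110:270,::-1],(400,400)),cv2.resize(q[180:320,300:440,::-1],(400,400))]))
E
```

```text
tankframe [-0.3  0.6] [492.  100.2 249. ] rot-yaw [ 3.141 -0.     1.07 ] F [ 0.1 -0.5] -0.4 M [ 0.02 -0.03 -0.02] gap 13.8 20.0 q [ 0.13  0.16  1.59 -0.    1.39  0.35] 15.2
tankframe [-141.6 -369.2] [ 457.3 -294.1  247.3] rot-yaw [-3.141 -0.     1.069] F [0.4 0.2] -0.0 M [-0.03 -0.05  0.04] gap 13.7 20.0 q [-0.64  0.26  1.48  0.    1.41 -0.41] 16.4
```

View pics/l3.png

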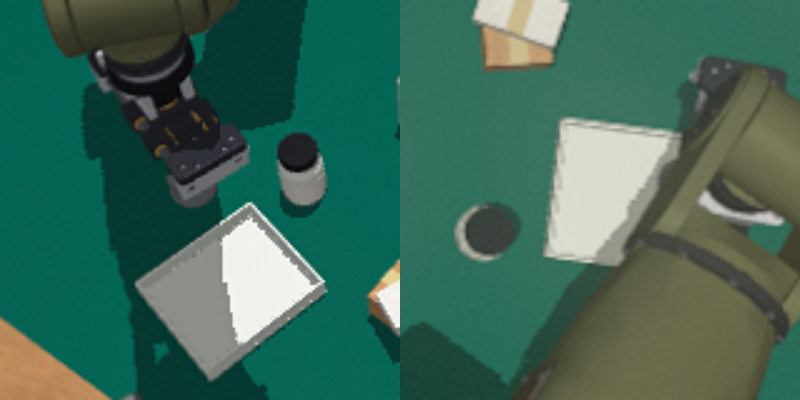

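The cap is held (195,190 in the left crop) above the tray; gluepot clear. I lower it.

```bash
python3 -m creep '[[[0, 0, 35, 0, 0, 0], [0, 0, 75, 0, 0, 0], [0, 0, 115, 0, 0, 0], [0, 0, 145, 0, 0, 0], [0, 0, 165, 0, 0, 0]]]' >/dev/null
python3 -m creep '[[[0, 0, 15, 0, 0, 0], [0, 0, 28, 0, 0, 0], [0, 0, 36, 0, 0, 0], [0, 0, 40, 0, 0, 0], [0, 0, 42, 0, 0, 0]]]' >/dev/null; python3 lip.py
python3 -m creep '[[[0, 0, 1, 0, 0, 0], [0, 0, 2, 0, 0, 0], [0, 0, 2, 0, 0, 0]]]' >/dev/null; python3 lip.py
```

```text
tankframe [-141.2 -369.1] [ 457.7 -293.9   40.7] rot-yaw [3.141 0.    1.07 ] F [ 0.6 -0.8] -1.0 M [-0.01 -0.07 -0.01] gap 14.0 20.0 q [-0.64  0.48  1.69  0.    0.97 -0.41] 17.5
tankframe [-141.3 -369.2] [ 457.6 -294.1   38.8] rot-yaw [3.141 0.    1.07 ] F [-0.7  0.4] -0.2 M [-0.01 -0.11  0.02] gap 14.0 20.0 q [-0.64  0.48  1.69  0.    0.97 -0.41] 17.8
```

```bash
python3 -m creep '[[[0, 0, 0.5, 0, 0, 0], [0, 0, 1, 0, 0, 0], [0, 0, 1.5, 0, 0, 0], [0, 0, 1.5, 0, 0, 0]]]' >/dev/null; python3 lip.py
python3 -m creep '[[[0, 0, 0.5, 0, 0, 0], [0, 0, 1, 0, 0, 0], [0, 0, 1, 0, 0, 0]]]' >/dev/null; python3 lip.py
```

```text
tankframe [-141.4 -369.1] [ 457.4 -294.    37. ] rot-yaw [-3.142 -0.     1.07 ] F [-0.6  0. ] -0.1 M [-0.04 -0.13  0.  ] gap 14.1 20.0 q [-0.64  0.49  1.69  0.    0.96 -0.41] 18.2
tankframe [-141.4 -369.1] [ 457.4 -294.    36. ] rot-yaw [-3.141 -0.     1.07 ] F [0.1 0.4] -0.7 M [ 0.01 -0.09  0.02] gap 13.7 20.0 q [-0.64  0.49  1.69  0.    0.96 -0.41] 18.5
```

```bash
python3 -m creep '[[[0, 0, 0.5, 0, 0, 0], [0, 0, 1, 0, 0, 0], [0, 0, 1, 0, 0, 0]]]' >/dev/null; python3 lip.py
python3 -m creep '[[[0, 0, 0.5, 0, 0, 0], [0, 0, 1, 0, 0, 0], [0, 0, 1, 0, 0, 0]]]' >/dev/null; python3 lip.py
```

```text
tankframe [-141.4 -369.1] [ 457.4 -294.    35. ] rot-yaw [-3.142 -0.     1.07 ] F [ 0.1 -0.6] -0.3 M [-0.04 -0.06 -0.03] gap 14.0 20.0 q [-0.64  0.49  1.69  0.    0.96 -0.41] 18.8
tankframe [-141.3 -369.2] [ 457.5 -294.1   34.9] rot-yaw [3.141 0.    1.07 ] F [-2.7  3.4] 10.7 M [0.55 0.84 0.01] gap 13.7 20.0 q [-0.64  0.49  1.69 -0.    0.96 -0.41] 19.1
```

Contact with the tray floor (10.7 N). I back off slightly, release, rise and check.

```bash
python3 -m creep '[[[0, 0, -0.8, 0, 0, 0], [0, 0, -0.8, 0, 0, 0]]]' >/dev/null; python3 lip.py
python3 -m creep '[[[0, 0, 0, 0, 0, 0], [0, 0, 0, 0, 0, 0], [0, 0, 0, 0, 0, 0], [0, 0, 0, 0, 0, 0], [0, 0, 0, 0, 0, 0]]]' 40 >/dev/null; python3 lip.py
python3 -m creep '[[[0, 0, -10, 0, 0, 0], [0, 0, -30, 0, 0, 0], [0, 0, -70, 0, 0, 0], [0, 0, -115, 0, 0, 0], [0, 0, -160, 0, 0, 0]]]' >/dev/null
python3 -m creep '[[[-40, 0, -20, 0, 0, 0], [-80, 0, -20, 0, 0, 0], [-120, 0, -20, 0, 0, 0], [-160, 0, -20, 0, 0, 0], [-190, 0, -20, 0, 0, 0]]]' >/dev/null
python3 -m creep '[[[0, 0, 0, 0, 0, 0], [0, 0, 0, 0, 0, 0], [0, 0, 0, 0, 0, 0], [0, 0, 0, 0, 0, 0], [0, 0, 0, 0, 0, 0]]]'
python3 - <<'E'
from h import *
p,d=manip.camera("scene");q,e=manip.camera("top")
cv2.imwrite("pics/l4.png",np.hstack([cv2.resize(p[60:310,150:400,::-1],(400,400)),cv2.resize(q[150:350,200:400,::-1],(400,400))]))
o=np.array([492.5,99.7]); y=.277
R=np.array([[np.cos(y),-np.sin(y)],[np.sin(y),np.cos(y)]])
W=cloud("scene",d).reshape(-1,3); L=W.copy(); L[:,:2]=(W[:,:2]-o)@R; x,yy,z=L.T
m=(x>60)&(x<200)&(abs(yy)<14)&(z>185)&(z<300); print("tab",m.sum(),np.polyfit(z[m],x[m],1))
m=(abs(W[:,0]-457.6)<55)&(abs(W[:,1]+294.7)<60)&(z>34); print("cap",np.round(np.median(W[m],0),1),np.round(W[m].max(0),1))
E
```

```text
tankframe [-141.3 -369.1] [ 457.5 -294.    34.9] rot-yaw [3.141 0.    1.07 ] F [-0.2 -0.4] 0.5 M [-0.09 -0.16 -0.  ] gap 13.4 20.0 q [-0.64  0.49  1.69 -0.    0.96 -0.41] 19.3
tankframe [-141.4 -369.1] [ 457.5 -294.    34.8] rot-yaw [-3.142  0.     1.07 ] F [ 0.2 -0.3] -0.3 M [-0.07 -0.06 -0.05] gap 39.7 0.0 q [-0.64  0.49  1.69 -0.    0.96 -0.41] 19.8
clock: 21.3
eef_pos: [415.7, -478.6, 215.2]
eef_rot: [3.141, 0.0, 1.348]
wrist_force: [-0.8, 0.4, -0.1]
finger_gap: 40.2
finger_force: 0.0
tab 111 [  0.61260439 -29.65029609]
cap [ 461.3 -298.7   54.2] [ 476.7 -275.    62.3]
```

View pics/l4.png

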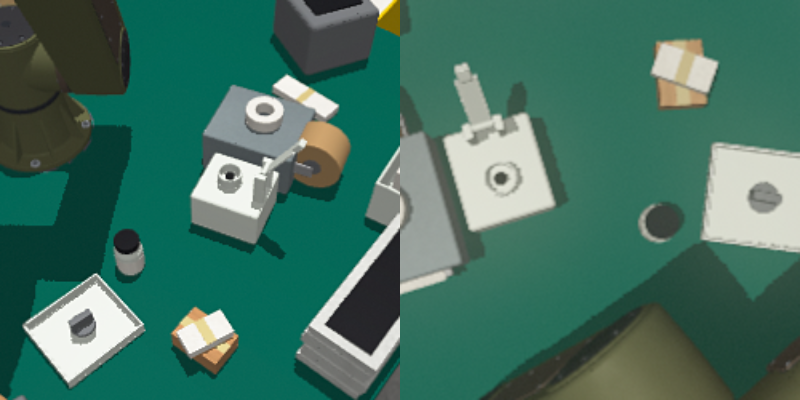

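The cap stands in the middle of the tray (82,322 left; 765,197 right). The neck is open, the tab is back at about 2.1 rad, and the bystanders look unmoved.

```bash
python3 -c "
from cell import manip
print(manip.sign_off())"
```

```text
the job is handed in; nothing more can be done
None
```

The job is handed in: the tab is flipped back to about 2.1 rad, and the cap was unscrewed, lifted out and lowered into the tray, where it stands released; the other things on the bench look unmoved in the last pictures, and sign-off returned no verdict.

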